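# Fasten a sign bracket to its display stand with a quarter-turn thumbscrew

## Task

Lay the steel sign bracket flat in the channel of the display stand's foot with its hole over the window, socket end over the long end of the channel. Then put the winged thumbscrew down through the bracket and the slotted plate beneath, feeling gently for the slot, until its flange lies on the bracket, give it a quarter turn so that it locks, and let go. Never press the screw hard on the stand or the bracket (keep under 25 N), and leave the other goods where they are.

Things in the scene. Friction and masses are not known exactly. Their poses are not given: they have to be found in the camera images.
- stand: Fixed dark steel display foot with a channel along its x, open at the top and both ends. Origin on the table, below the window's middle; z up. Channel from x = -87 to +43 mm; deck 40 mm above the table, 44 mm wide between side walls 10 mm thick that rise 6 mm above the deck. On the table a 4 mm flange, 170 (x) x 100 mm, centred at x = -22 mm. All loads rest on its deck or slotted plate.
- window (a point): Middle of the deck's window, 36 (x) x 26 mm, at deck height; the stand's axes. The deck is 3 mm thick; right under it, seen through the window, lies a 6 mm plate (top 37, underside 31 mm above the table), with 27 mm of room below.
- slot_range (a point): Middle of where the slotted plate's slot may be, 37 mm above the table. The slot goes straight through, 7.6 mm wide in the stand's x and 21 mm long in its y, and is centred in y; along x it is fixed anywhere from -11 to +11 mm from this point. Its place is not reported: feel for it. The plate does not yield to pushing.
- bracket: Loose steel sign bracket, 0.2 to 0.33 kg, flat on the table: plate 116 (x) x 40 x 6 mm, a round 20 mm hole at x = +36 mm, an upright square socket tube at x = -34 mm. Origin: middle of the plate's underside, z up. In the stand its x must point along the stand's +x (socket toward the stand's -x end). A screw standing in its hole can push it along the channel.
- bracket_hole (a point): Centre of the bracket's hole at the plate's underside.
- bracket_socket (a point): Centre of the top of the bracket's square socket tube, 20 x 20 mm, 51 mm above the plate's underside (45 mm above its top). Grip the bracket here.
- thumbscrew: Loose quarter-turn thumbscrew, 60 g, upright in either hole of the holder, known by its flat black wing. Origin: centre of the underside of its steel flange (34 mm across, 3 mm thick), z up. Neck 14 mm across up to 12 mm, then the wing up to 42 mm, 10 mm thick (x), 28 mm wide (y): grip across its thickness. Fully home its origin is 46 mm above the table and it turns freely either way.
- screw_pin (a point): Middle of the screw's round cross pin (6 mm thick, 17 mm long along the screw's y, parallel to the wing) on its 6 mm shank, 20 mm below the flange's underside; lowest point 23 mm below. It passes the slot when the screw's y is parallel to the stand's y, either way round. Standing on the slotted plate the screw's origin is 60 mm above the table, on the bracket's top 69 mm.
- holder: Fixed light wooden block 70 (x) x 130 mm, 32 mm high, with two round 21 mm holes, 30 mm deep, at y = -35 and +35 mm. Origin: centre of its underside. Screw and knob pin stand in the holes, flanges on top, with some play.
- knob_pin: Bystander: a pin with a round black knob (26 mm across, 23 mm high above the holder), in the holder's other hole. Leave it.
- jar_green: Bystander: jar with a green label, 64 mm across, 85 mm high. Origin under its centre.
- jar_black: Bystander: jar with a black cap, 60 mm across, 80 mm high.
- favour_box: Bystander: cardboard box 60 x 90 x 50 mm.
- cup: Bystander: white plastic cup, 70 mm across, 70 mm high.
- tin: Bystander: flat metal tin, 72 mm across, 28 mm high.
- card_pack: Bystander: pack of cards 80 x 60 x 20 mm.
There are look-alikes about, which are no part of the job. Leave any yellow look-alike of the bracket alone.

How it is judged:
By the outcome, as a careful person would: the job done as asked, in the order asked, and still so for the second after the job is handed in, with the robot touching nothing.
It also fails if it takes over 72 s, if anything falls off the work surface, if the arm or the gripper's body presses on something with over 40 N, if the wrist force passes 120 N, or if a joint passes its speed limit or range.

## Robot

A 6-joint arm with a two-finger parallel gripper is mounted at the origin on the work surface. World frame = base frame: x ahead of the robot, y to its left, z up, the work surface at z = 0. Lengths are in mm, angles in rad, forces in N, time in s.
With the tool pointing down it reaches from about 300 to 875 mm from the base axis. Payload 6.4 kg.
Tool frame: the origin (TCP) lies where the fingers leave the gripper's body, on its centre line; the fingertips stand 73 mm ahead of it and the grasp point (between the pads) lies 54 mm ahead of it; z points along the fingers, y is the line along which they close (so a half turn about z gives the same grasp; the last joint's range is limited). The gripper opens to 85 mm and grips with 20 to 120 N. Pads are 22 mm wide; open, the fingers measure 114 mm over their backs; the gripper's body (76 mm by 85 mm) begins 54 mm behind the grasp point. The pads swing forward as they close: fully open they stand 13 mm farther back than shut.
Start: joints at [1.079, 0.181, 1.607, -0, 1.354, -0.206], TCP at [162.095, 551.695, 303.888] pointing down, gripper open.
Joint ranges: [-2.99, 2.99], [-0.89, 2.07], [0.3, 2.58], [-1.14, 4.28], [0, 2.63], [-3.12, 3.12]. Speed limits (rad/s): [2.57, 2.57, 3.01, 3.14, 3.14, 3.14].

## Interface

Orientations are given as a unit quaternion [x, y, z, w].
In Python, from workcell import manip gives the robot as it stands.
- The arm moves only by the shell command python3 -m pendant 'ROWS' [FORCE]. ROWS is JSON, a list of rows, each a list of 3 entries, a list of its own where there are three numbers: the shift along the tool's x, y, z in mm, then the turn about the tool's z in degrees, then the finger opening in mm, from 0 to 85.4. A call has 1 to 20 rows; each row shifts and turns the commanded pose from where the row before left it, along the tool's axes as they then stand; what a row does not reach is not made up. A row lasts 1/8 s, in which the tool goes at most 62.5 mm and 10.7 degrees, less where a joint would pass 70% of its speed; a pose out of reach is approached as far as the arm can. A call is refused whole if a number of a shift passes 62.5 or a number of a turn 10.7, either way. A call with a gripper value outside its range is refused whole. The fingers move at their own pace and stop on an object; FORCE is the grip in N (left out, the last holds). Time passes only in rows, so rows that do not move let the fingers close. It gives the time, the measured TCP pose, the force, the opening and the grip force at its end, in the units of the state.
- manip.observe(): the state, without advancing time (a new reading comes with each control period).
- manip.snapshot(name): name is "side" or "top" or "wrist"; returns a dict with "pixels" (480x640x3 uint8, red, green, blue), "intrinsics" (3x3 intrinsics, pixels), "dist" ([k1, k2, p1, p2, k3] as OpenCV has them; the pictures are not rectified), "R" (3x3) and "t" (3): a world point X has camera coordinates R X + t. Camera axes: x right, y down, z forward; pixel columns grow to the right and rows downward; lengths in mm; the calibration is good to about 2 mm. A picture is of the moment at which its call begins. There is no depth.
- manip.sign_off(): hands the job in; it is judged then, once.
The state is a dict: "clock": time; "joint_positions": joint angles; "joint_velocities": joint speeds; "joint_efforts": joint torques, N m; "eef_pos": TCP position; "orientation": TCP orientation; "wrist_force": force on the tool from outside, world axes, zero at the start; "torque": the same for the moment, N m; "grip_width": finger opening in mm; "grasp_force": force on a finger pad.
Only numpy, scipy, OpenCV 4.12 (cv2) and the standard library are available. Lean on these libraries where they do the work, as an engineer would, in place of code of your own. Each camera call takes 0.05 s, during which the arm holds its last target. There are 200 camera calls.

## Working session

There is one attempt and no reset: what is moved stays moved. The work goes in short steps, Python scripts to look and compute and a shell command to move; the robot and the scene stay as the last step left them, time stands still between calls to the robot, and variables do not carry over. Pictures are saved under pics/ and viewed, at most 10 in all, crops included, and the job is handed in when it is done.

```bash
mkdir -p pics; cat > h.py <<'E'
from workcell import manip
import numpy as np, cv2, pickle
from scipy.spatial.transform import Rotation as Rn
def snap(n,save=None):
    s=manip.snapshot(n)
    if save: cv2.imwrite('pics/'+save+'.png',s['pixels'][:,:,::-1]); pickle.dump(s,open('pics/'+save+'.pkl','wb'))
    return s
def load(n): return pickle.load(open('pics/'+n+'.pkl','rb'))
def at(s,uv,z):
    "pixels -> world on plane z"
    K=np.array(s['intrinsics'],float);d=np.array(s['dist'],float);R=np.array(s['R']);t=np.array(s['t'])
    p=cv2.undistortPoints(np.array(uv,float).reshape(-1,1,2),K,d).reshape(-1,2)
    r=np.c_[p,np.ones(len(p))]@R; c=-R.T@t
    return c+r*((np.array(z)-c[2])/r[:,2])[:,None]
def px(s,X):
    K=np.array(s['intrinsics'],float);R=np.array(s['R'],float)
    return cv2.projectPoints(np.array(X,float).reshape(-1,1,3),cv2.Rodrigues(R)[0],np.array(s['t'],float),K,np.array(s['dist'],float))[0].reshape(-1,2)
E
python3 -c "
from h import *
np.set_printoptions(precision=3,suppress=True)
s=snap('top','top0');print(-np.array(s['R']).T@np.array(s['t']))
s=snap('side','side0');print(-np.array(s['R']).T@np.array(s['t']))
print(manip.observe())
"
```

```text
[ 482.385   -1.418 1084.182]
[373.943 491.568 760.535]
{'clock': 0.1, 'joint_positions': array([ 1.079,  0.181,  1.608,  0.   ,  1.354, -0.206]), 'joint_velocities': array([-0.001, -0.003, -0.004,  0.002,  0.001,  0.001]), 'joint_efforts': array([  0.001, -44.588, -35.224,  -0.   ,   0.004,  -0.   ]), 'eef_pos': array([161.906, 551.356, 303.109]), 'orientation': array([ 0.142,  0.99 , -0.001, -0.   ]), 'wrist_force': array([ 0.096,  0.196, -1.095]), 'torque': array([0.005, 0.027, 0.009]), 'grasp_force': 0.0, 'grip_width': 85.27348363775315}
```

View pics/top0.png

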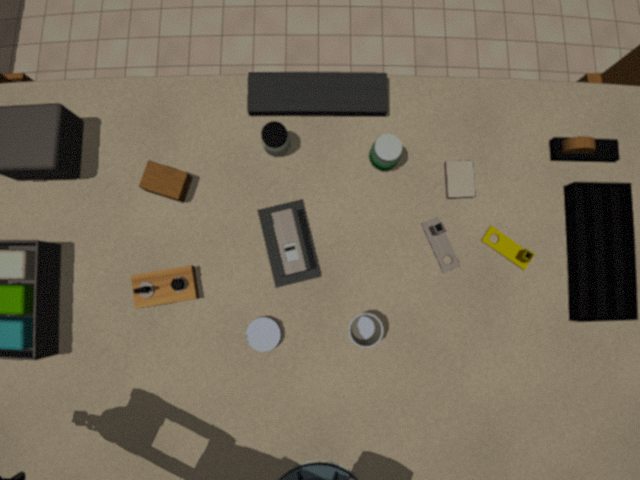

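View pics/side0.png

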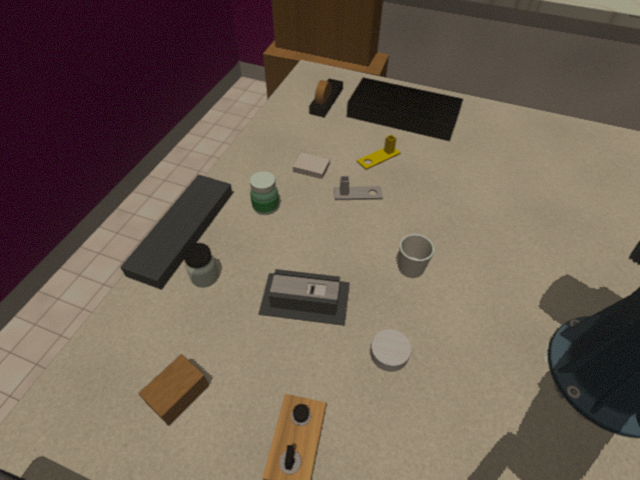

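Top view: the grey steel bracket is at (440,245), socket (437,229), hole (448,260). The yellow look-alike is at (508,247), to be left alone. Winged screw is at (147,289) and the round knob pin at (179,284). The stand is at (289,242), its window near (290,252). Next, one close composite crop.

```bash
python3 -c "
from h import *
s=load('top0');im=s['pixels'][:,:,::-1]
def c(u,v,w,h,k): return cv2.resize(im[v:v+h,u:u+w],None,fx=k,fy=k,interpolation=cv2.INTER_CUBIC)
a=c(250,190,80,100,6);b=c(415,210,53,70,6)[:300];d=c(125,255,80,60,4)
o=np.zeros((600,800,3),np.uint8);o[:,:480]=a;o[:300,480:798]=b[:300,:318];o[340:580,480:800]=d
cv2.imwrite('pics/c1.png',o)"
```

```text
(no output)
```

View pics/c1.png

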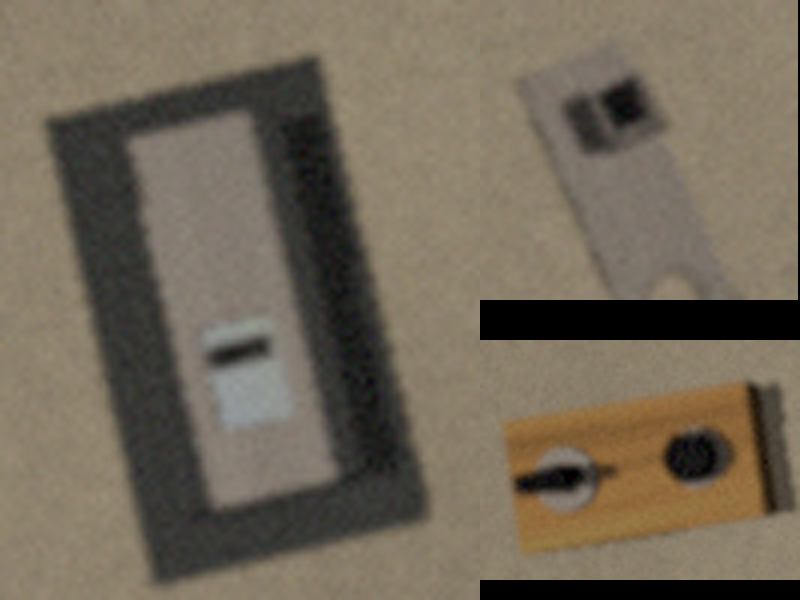

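Crop: the grey steel bracket is confirmed, with its socket at crop (610,115). The wing is on the left pin at crop (550,480). The slot shows dark in the window at crop (239,352), close to the long end of the channel.

```bash
cat > m1.py <<'E'
from h import *
np.set_printoptions(precision=2,suppress=True)
s=load('top0')
def fit(loc,W):
    loc=np.array(loc,float);W=W[:,:2];a=loc-loc.mean(0);b=W-W.mean(0)
    th=np.arctan2((a[:,0]*b[:,1]-a[:,1]*b[:,0]).sum(),(a*b).sum())
    R=np.array([[np.cos(th),-np.sin(th)],[np.sin(th),np.cos(th)]]);o=W.mean(0)-R@loc.mean(0)
    return o,th,(R@loc.T).T+o-W,R
A=lambda l,o,k:np.array(l)/k+np.array(o)
f=A([[47,122],[318,57],[428,515],[157,582]],(250,190),6)
o,th,r,R=fit([[-107,-50],[-107,50],[63,50],[63,-50]],at(s,f,4)); print('stand',o,np.degrees(th),r)
w=at(s,A([[203,330],[268,318],[292,413],[225,428],[239,352]],(250,190),6),[40,40,40,40,37])[:,:2]
print('window in stand',(w-o)@R)
b=np.array([[421.7,223],[438,217],[459,266],[443,272]])
for z in(6,):
    o,th,r,R=fit([[-58,-20],[-58,20],[58,20],[58,-20]],at(s,b,z)); print('bracket',o,np.degrees(th),r,'sock',o+R@[-34,0])
h=A([[25,82],[268,43],[285,175],[42,212]],(125,255),4)
o,th,r,R=fit([[35,65],[35,-65],[-35,-65],[-35,65]],at(s,h,32)); print('holder',o,np.degrees(th),r,'holes',o+R@[0,35],o+R@[0,-35])
print(at(s,A([[88,138],[35,146],[108,135]],(125,255),4),[35,74,74]))
E
python3 m1.py
```

```text
stand [549.89  53.98] -166.2504644602432 [[ 1.19  0.89]
 [ 1.59 -0.19]
 [-1.22 -1.51]
 [-1.57  0.8 ]]
window in stand [[-17.21 -10.98]
 [-15.95  11.47]
 [ 17.45  11.83]
 [ 17.01 -11.45]
 [ -7.25  -0.93]]
bracket [ 567.79 -262.28] -157.66293886561382 [[ 0.05  0.78]
 [ 2.2  -0.46]
 [ 0.18 -1.11]
 [-2.43  0.79]] sock [ 599.24 -249.36]
holder [477.4 317.8] 9.03953267144468 [[ 1.11  0.36]
 [ 0.65  0.31]
 [-0.8  -0.68]
 [-0.96  0.01]] holes [471.91 352.37] [482.9  283.24]
[[472.02 351.69  35.  ]
 [468.17 365.68  74.  ]
 [473.98 328.38  74.  ]]
```

```bash
cat >> h.py <<'E'
def go(x,y,z,yaw=None,n=None):
    "print tool-frame shift (in present axes) to TCP target, and tool turn for tool-y yaw"
    o=manip.observe();R=Rn.from_quat(o['orientation']).as_matrix()
    d=R.T@(np.array([x,y,z])-o['eef_pos']);yw=np.degrees(np.arctan2(R[1,1],R[0,1]))
    n=n or int(np.ceil(np.linalg.norm(d)/48))
    t=0 if yaw is None else -((yaw-yw+90)%180-90)
    print('t',round(o['clock'],2),'pos',o['eef_pos'].round(1),'yaw',yw.round(2),'q6',o['joint_positions'][5].round(2),'F',o['wrist_force'].round(1),'w',round(o['grip_width'],1))
    print('shift',d.round(1),'n',n,'each',(d/n).round(2),'turn',round(t,2))
E
python3 -c "
from h import *
go(599,-249,260,112.3,19)"
```

```text
t 0.1 pos [161.9 551.4 303.1] yaw 73.62 q6 -0.21 F [ 0.1  0.2 -1.1] w 85.3
shift [-645.  -644.6   43.9] n 19 each [-33.95 -33.93   2.31] turn -38.68
```

```bash
python3 -m pendant '[[[-34,-34,2.3],0,60],[[-34,-34,2.3],0,60],[[-34,-34,2.3],0,60],[[-34,-34,2.3],0,60],[[-34,-34,2.3],0,60],[[-34,-34,2.3],0,60],[[-34,-34,2.3],0,60],[[-34,-34,2.3],0,60],[[-34,-34,2.3],0,60],[[-34,-34,2.3],0,60],[[-34,-34,2.3],0,60],[[-34,-34,2.3],0,60],[[-34,-34,2.3],0,60],[[-34,-34,2.3],0,60],[[-34,-34,2.3],0,60],[[-34,-34,2.3],0,60],[[-34,-34,2.3],0,60],[[-34,-34,2.3],0,60],[[-33,-33,2.3],0,60]]'
python3 -m pendant '[[[0,0,0],-9.7,60],[[0,0,0],-9.7,60],[[0,0,0],-9.7,60],[[0,0,0],-9.6,60],[[0,0,0],0,60]]'
python3 -c "
from h import *
s=snap('wrist','w1');R=np.array(s['R']);print(-R.T@np.array(s['t']))
go(599,-249,260,112.3)
print(px(s,[[599,-249,51],[599,-249,6],[534.5,-276,6],[567.8,-262,6]]))"
```

```text
clock: 2.48
eef_pos: [599.5, -250.4, 259.4]
orientation: [0.143, 0.99, 0.0, -0.0]
wrist_force: [0.6, -0.8, 0.7]
grip_width: 60.0
grasp_force: 0.0
clock: 3.1
eef_pos: [598.9, -248.9, 259.6]
orientation: [-0.193, 0.981, 0.0, -0.0]
wrist_force: [0.2, -0.0, 0.1]
grip_width: 60.1
grasp_force: 0.0
[ 521.21568805 -279.5309529   328.85801936]
t 3.15 pos [ 598.9 -248.9  259.7] yaw 112.13 q6 -2.53 F [0.4 0.5 0.7] w 59.6
shift [-0.  -0.2 -0.3] n 1 each [-0.03 -0.17 -0.31] turn -0.17
[[311.09974891 224.15538004]
 [311.29573181 208.17257721]
 [310.33490666 118.99293593]
 [310.9162068  166.45393231]]
```

View pics/w1.png

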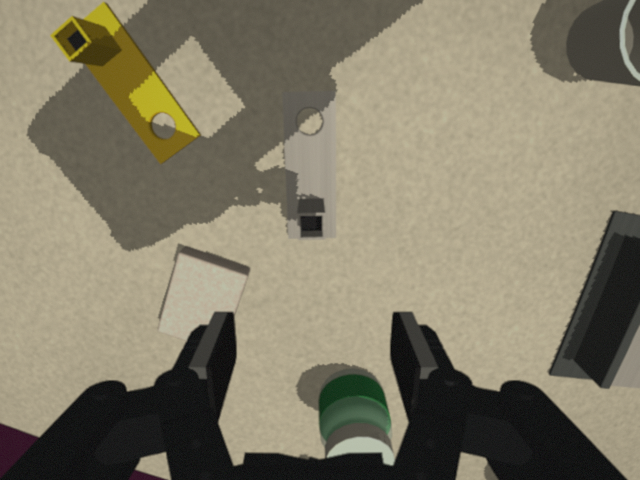

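Wrist view: the steel bracket's socket top is at (311,225) and its hole at (310,121), matching the prediction to 1–2 px. The yellow look-alike is well clear, top left.

```bash
python3 -c "
from h import *
s=load('w1')
p=at(s,[[311.5,225],[310,121]],[51,6]);print(p)
d=p[0]-p[1];print(np.degrees(np.arctan2(d[1],d[0])),np.linalg.norm(d[:2]))
t=load('top0');print('jar',at(t,[[387,148]],85),'card corners',at(t,[[446,161],[472,161],[474,197],[447,198]],20))
go(p[0][0],p[0][1],36+54,112.3,5)"
```

```text
[[ 599.47104781 -248.50297507   51.        ]
 [ 535.97028821 -275.67851559    6.        ]]
23.168801230667167 69.07138678438514
jar [[ 755.89452919 -139.42182852   85.        ]] card corners [[ 746.57334253 -275.85500139   20.        ]
 [ 747.42596893 -333.3446575    20.        ]
 [ 668.50288655 -334.75994791   20.        ]
 [ 665.87732867 -275.52721107   20.        ]]
t 3.15 pos [ 598.9 -248.9  259.7] yaw 112.13 q6 -2.53 F [0.4 0.5 0.7] w 59.6
shift [ -0.7  -0.  169.7] n 5 each [-0.15 -0.   33.94] turn -0.17
```

```bash
python3 -m pendant '[[[-0.7,0,40],-0.5,45],[[0,0,40],0,45],[[0,0,40],0,45],[[0,0,30],0,45],[[0,0,20],0,45],[[0,0,0],0,45],[[0,0,0],0,0],[[0,0,0],0,0],[[0,0,0],0,0],[[0,0,0],0,0],[[0,0,0],0,0]]' 60
python3 -m pendant '[[[0,0,-5],0,0],[[0,0,-25],0,0],[[0,0,-40],0,0],[[0,0,-40],0,0],[[0,0,0],0,0]]'
python3 -c "
from h import *
th=np.radians(-166.25);x=-70-7
go(549.9+x*np.cos(th),54+x*np.sin(th),40+36+54+60,103.75)
snap('wrist','w2')"
```

```text
clock: 4.53
eef_pos: [600.8, -249.4, 92.1]
orientation: [-0.198, 0.98, -0.001, 0.001]
wrist_force: [-0.1, -0.8, 7.3]
grip_width: 19.0
grasp_force: 59.9
clock: 5.15
eef_pos: [601.3, -249.7, 204.1]
orientation: [-0.198, 0.98, -0.002, 0.002]
wrist_force: [0.0, -1.0, -2.5]
grip_width: 19.4
grasp_force: 59.2
t 5.15 pos [ 601.3 -249.7  204.1] yaw 112.83 q6 -2.54 F [ 0.  -1.  -2.5] w 19.4
shift [-146.4  287.8   13. ] n 7 each [-20.91  41.11   1.86] turn 9.08
```

View pics/w2.png

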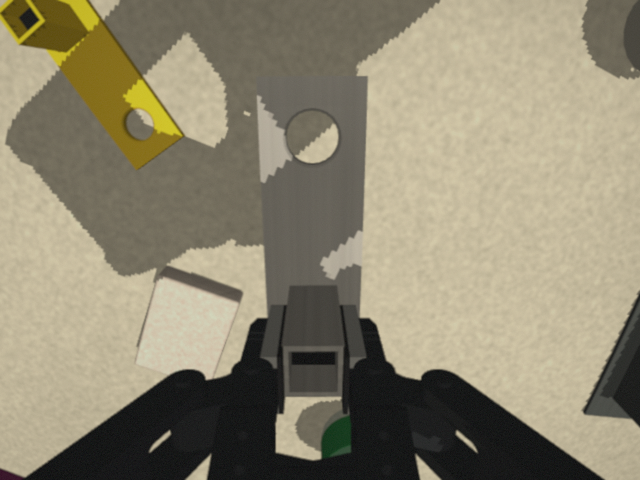

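The bracket is gripped squarely, with its hole at (313,137). I'll carry it over the stand and look through the hole.

```bash
python3 -m pendant '[[[-21,41.1,1.5],0,0],[[-21,41.1,1.5],0,0],[[-21,41.1,1.5],0,0],[[-21,41.1,1.5],0,0],[[-21,41.1,1.5],0,0],[[-21,41.1,1.5],0,0],[[-20.5,41.1,1.5],0,0],[[0,0,0],4.5,0],[[0,0,0],4.5,0],[[0,0,0],0,0],[[0,0,0],0,0]]'
python3 -c "
from h import *
s=snap('wrist','w3')
th=np.radians(-166.25);x=-77
go(549.9+x*np.cos(th),54+x*np.sin(th),150,103.75)
im=s['pixels'][:,:,::-1]
o=manip.observe()
cv2.imwrite('pics/w3c.png',cv2.resize(im[20:320,160:480],None,fx=2,fy=2,interpolation=cv2.INTER_CUBIC))
"
```

```text
clock: 6.58
eef_pos: [622.4, 73.2, 188.2]
orientation: [-0.121, 0.993, 0.0, -0.001]
wrist_force: [-0.1, 0.1, -2.3]
grip_width: 19.0
grasp_force: 59.5
t 6.62 pos [622.6  73.1 188.6] yaw 103.87 q6 -1.89 F [ 0.2  0.3 -2.8] w 19.0
shift [-1.9 -1.3 38.6] n 1 each [-1.91 -1.25 38.58] turn 0.12
```

View pics/w3c.png

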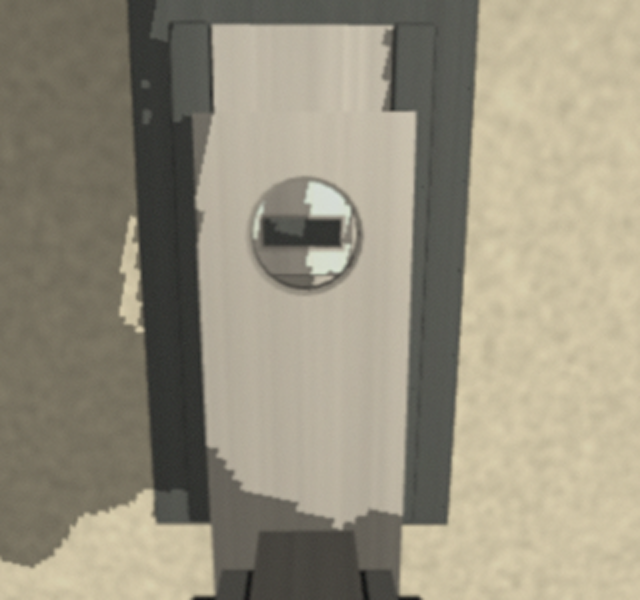

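The slot shows through the bracket's hole: crop slot centre (302,232), hole centre (306,235), channel's +x end at y=25 between x 212 and 394.

```bash
python3 -c "
from h import *
np.set_printoptions(precision=1,suppress=True)
s=load('w3');f=lambda l:np.array(l)/2+[160,20]
th=np.radians(-166.25);R=np.array([[np.cos(th),-np.sin(th)],[np.sin(th),np.cos(th)]]);O=np.array([549.9,54])
n=['slotc','slotL','slotR','deckL','deckR','wallL','wallR','plateL','plateR','hole','plL2','plR2','outL','outR']
p=at(s,f([[302,232],[262,232],[342,232],[212,25],[394,25],[171,23],[436,23],[192,113],[416,113],[306,234],[212,510],[403,510],[155,522],[448,522]]),[37,37,37,40,40,46,46,102,102,100,102,102,4,4])
for a,b in zip(n,p): print(a,b,(b[:2]-O)@R)
"
```

```text
slotc [558.3  57.6  37. ] [-9.  -1.5]
slotL [560.8  47.4  37. ] [-9.  9.]
slotR [555.8  67.8  37. ] [ -9. -12.]
deckL [515.1  24.5  40. ] [40.8 20.4]
deckR [504.5  67.4  40. ] [ 40.9 -23.8]
wallL [517.6  15.8  46. ] [40.4 29.5]
wallR [502.7  76.6  46. ] [ 40.5 -33.2]
plateL [537.6  32.6 102. ] [17.1 17.9]
plateR [528.   71.4 102. ] [ 17.1 -22.1]
hole [553.6  57.4 100. ] [-4.4 -2.5]
plL2 [612.1  51.8 102. ] [-59.9  16.9]
plR2 [602.6  90.2 102. ] [-59.8 -22.6]
outL [665.9  32.4   4. ] [-107.5   48.5]
outR [642.1 129.    4. ] [-107.4  -50.9]
```

```bash
python3 -m pendant '[[[-4.2,-1.6,10],0.7,0],[[0,0,20],0,0],[[0,0,10],0,0],[[0,0,4],0,0],[[0,0,3],0,0],[[0,0,0],0,0]]'
python3 -m pendant '[[[0,0,2],0,0],[[0,0,2],0,0],[[0,0,2],0,0],[[0,0,1],0,0],[[0,0,0],0,0]]'
```

```text
clock: 7.38
eef_pos: [627.7, 72.7, 142.8]
orientation: [-0.114, 0.993, -0.0, 0.0]
wrist_force: [-0.0, 0.1, -2.7]
grip_width: 19.0
grasp_force: 59.4
clock: 8.0
eef_pos: [627.6, 72.7, 135.6]
orientation: [-0.114, 0.993, 0.0, -0.0]
wrist_force: [0.0, 0.0, -3.5]
grip_width: 19.0
grasp_force: 59.5
```

```bash
python3 -m pendant '[[[0,0,1.5],0,0],[[0,0,1],0,0],[[0,0,1],0,0],[[0,0,0.5],0,0],[[0,0,0],0,0]]'
python3 -c "
from h import *
s=snap('wrist','w4')
im=s['pixels'][:,:,::-1]
cv2.imwrite('pics/w4c.png',cv2.resize(im[20:320,160:480],None,fx=2,fy=2,interpolation=cv2.INTER_CUBIC))
go(0,0,0,0)
"
```

```text
clock: 8.62
eef_pos: [627.7, 72.8, 132.1]
orientation: [-0.114, 0.993, -0.0, 0.0]
wrist_force: [-2.6, -0.0, 2.9]
grip_width: 19.2
grasp_force: 60.1
t 8.68 pos [627.7  72.7 132.1] yaw 103.13 q6 -1.87 F [-2.2 -1.2  2.2] w 19.3
shift [627.8  71.7 132. ] n 14 each [44.84  5.12  9.43] turn -76.87
```

View pics/w4c.png

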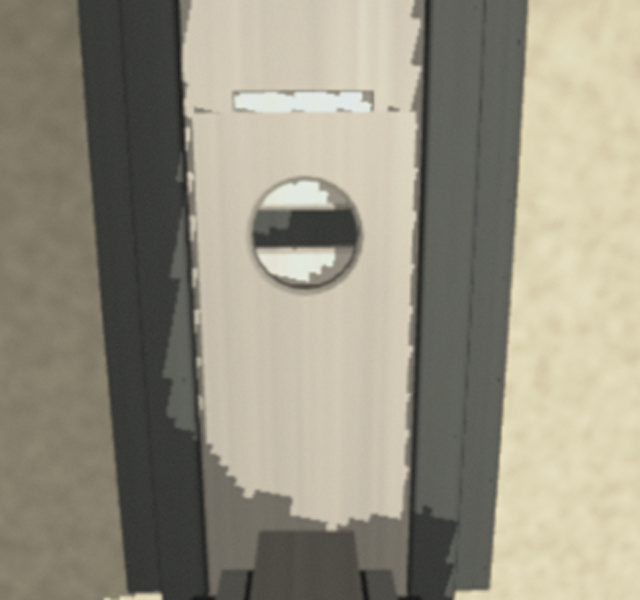

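The bracket lies flat in the channel, with its hole at crop (306,235) centred over the slot at y≈228. I'll measure, release and retreat.

```bash
python3 -c "
from h import *
np.set_printoptions(precision=1,suppress=True)
s=load('w4');f=lambda l:np.array(l)/2+[160,20]
th=np.radians(-166.5);R=np.array([[np.cos(th),-np.sin(th)],[np.sin(th),np.cos(th)]]);O=np.array([549.9,54])
n=['slotc','holec','frontL','frontR','winL','winR','chL','chR','backchL','backchR']
p=at(s,f([[306,228],[306,234.5],[192,112],[416,112],[232,91],[373,91],[183,100],[421,100],[206,540],[407,540]]),[37,46,46,46,40,40,46,46,46,46])
for a,b in zip(n,p): print(a,b,(b[:2]-O)@R)
"
python3 -m pendant '[[[0,0,0],0,40],[[0,0,0],0,40],[[0,0,-1],0,40],[[0,0,-20],0,40],[[0,0,-40],0,40],[[0,0,-40],0,40],[[0,0,-40],0,40],[[0,0,0],0,40]]'
python3 -c "
from h import *
go(472,352,230,9.0)"
```

```text
slotc [558.3  57.8  37. ] [-9.  -1.8]
holec [558.7  57.9  46. ] [-9.5 -1.8]
frontL [542.4  33.3  46. ] [12.1 18.4]
frontR [533.4  72.1  46. ] [ 11.8 -21.5]
winL [537.   38.9  40. ] [16.  11.6]
winR [531.2  64.1  40. ] [ 15.8 -14.2]
chL [540.7  31.4  46. ] [14.2 19.9]
chR [531.2  72.5  46. ] [ 13.9 -22.3]
backchL [624.3  51.6  46. ] [-71.8  19.7]
backchR [614.7  92.7  46. ] [-72.1 -22.5]
clock: 9.68
eef_pos: [629.9, 72.7, 279.1]
orientation: [-0.114, 0.993, -0.001, 0.005]
wrist_force: [0.7, 0.6, -0.1]
grip_width: 40.0
grasp_force: 0.0
t 9.68 pos [629.9  72.7 279.1] yaw 103.13 q6 -1.87 F [ 0.7  0.6 -0.1] w 40.0
shift [ 90.7 308.   47.3] n 7 each [12.96 44.    6.76] turn -85.87
```

```bash
python3 -m pendant '[[[13,44,6.8],0,40],[[13,44,6.8],0,40],[[13,44,6.8],0,40],[[13,44,6.8],0,40],[[13,44,6.8],0,40],[[13,44,6.8],0,40],[[13,44,6.8],0,40],[[0,0,0],10.45,40],[[0,0,0],10.45,40],[[0,0,0],10.45,40],[[0,0,0],10.45,40],[[0,0,0],10.45,40],[[0,0,0],10.45,40],[[0,0,0],10.45,40],[[0,0,0],10.45,40],[[0,0,0],10.45,40],[[0,0,0],0,40]]'
python3 -c "
from h import *
s=snap('wrist','w5')
im=s['pixels'][:,:,::-1]
u=px(s,[[472,352,60]])[0];print(u)
print(px(s,[[472,352,74],[472,352,35],[482.9,283.2,55]]))
cv2.imwrite('pics/w5.png',im)
go(472,352,119,9.0)
"
```

```text
clock: 11.8
eef_pos: [468.8, 351.9, 225.0]
orientation: [0.648, 0.761, -0.0, -0.0]
wrist_force: [0.3, 0.7, -0.2]
grip_width: 40.0
grasp_force: 0.0
[316.64084303 249.01086618]
[[316.85217853 257.41243951]
 [316.31385315 236.02837563]
 [316.05181292 342.6619929 ]]
t 11.85 pos [468.9 351.9 225.1] yaw 9.29 q6 0.28 F [-0.1 -0.5  0.6] w 39.8
shift [ -0.4   3.1 106.1] n 3 each [-0.14  1.04 35.36] turn 0.29
```

View pics/w5.png

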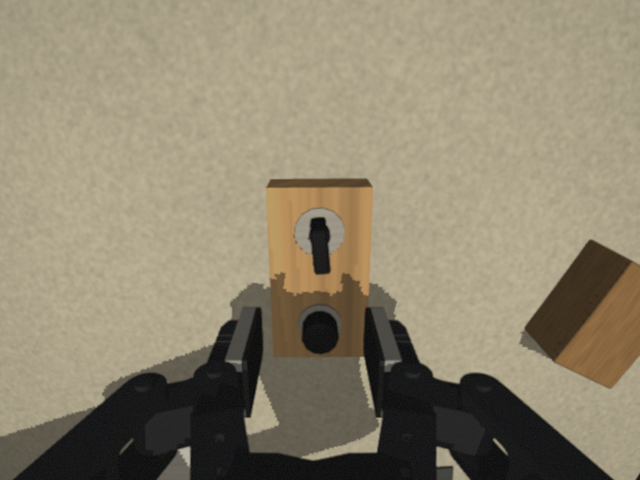

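Wrist view: the screw's flange is centred at (319,231), its wing runs from (318,220) to (321,272), and the knob pin is separate at (320,330).

```bash
python3 -c "
from h import *
np.set_printoptions(precision=1,suppress=True)
s=load('w5');g=s['pixels'].astype(int)
p=at(s,[[319.3,231.5],[321.3,272],[320,333]],[35,74,55]);print(p)
for v in range(216,276,4):
  r=np.where(g[v,295:345].max(1)<60)[0]
  if len(r): print(v,r[0]+295,r[-1]+295, at(s,[[(r[0]+r[-1])/2+295,v]],74)[0][:2])
m=p[1]-p[0];print(np.degrees(np.arctan2(m[1],m[0])),np.linalg.norm(m[:2]))
go(p[0][0],p[0][1],119)
"
```

```text
[[473.4 355.4  35. ]
 [476.  343.4  74. ]
 [484.3 291.1  55. ]]
220 311 324 [468.7 374.2]
224 311 324 [469.1 371.9]
228 311 327 [470.3 369.7]
232 310 328 [470.7 367.4]
236 310 329 [471.4 365.1]
240 311 328 [471.8 362.7]
244 312 326 [471.9 360.3]
248 312 327 [472.6 357.9]
252 312 327 [473.  355.5]
256 314 327 [473.9 353.2]
260 314 328 [474.6 350.8]
264 314 328 [475.  348.3]
268 315 329 [476.  345.9]
272 316 328 [476.4 343.4]
-77.84645846866569 12.338216244338929
t 11.85 pos [468.9 351.9 225.1] yaw 9.29 q6 0.28 F [-0.1 -0.5  0.6] w 39.8
shift [  2.7   5.1 106.1] n 3 each [ 0.9  1.7 35.4] turn 0
```

```bash
python3 -m pendant '[[[3,5,36],0,40],[[0,0,40],-5.2,40],[[0,0,20],0,40],[[0,0,10],0,40],[[0,0,0],0,40],[[0,0,0],0,0],[[0,0,0],0,0],[[0,0,0],0,0],[[0,0,0],0,0],[[0,0,0],0,0]]' 50
python3 -c "
from h import *
go(473.2,356,119,14.5)"
```

```text
clock: 13.1
eef_pos: [474.4, 356.2, 120.6]
orientation: [0.614, 0.789, 0.001, 0.001]
wrist_force: [-0.8, 0.1, 6.2]
grip_width: 9.1
grasp_force: 50.6
t 13.1 pos [474.4 356.2 120.6] yaw 14.27 q6 0.2 F [-0.8  0.1  6.2] w 9.1
shift [ 0.1 -1.3  1.6] n 1 each [ 0.06 -1.25  1.61] turn -0.23
```

```bash
python3 -m pendant '[[[0,0,-6],0,0],[[0,0,-24],0,0],[[0,0,-35],0,0],[[0,0,-35],0,0],[[0,0,0],0,0]]'
python3 -c "
from h import *
go(558.4,57.8,200,13.4,7)"
```

```text
clock: 13.72
eef_pos: [475.0, 356.6, 222.7]
orientation: [0.614, 0.79, 0.003, 0.001]
wrist_force: [0.7, 0.5, -0.8]
grip_width: 9.3
grasp_force: 49.6
t 13.72 pos [475.  356.6 222.7] yaw 14.28 q6 0.2 F [ 0.7  0.5 -0.8] w 9.3
shift [-310.1    6.9   22.3] n 7 each [-44.3    0.99   3.19] turn 0.88
```

```bash
python3 -m pendant '[[[-44.3,1,2],0,0],[[-44.3,1,2],0,0],[[-44.3,1,2],0,0],[[-44.3,1,2],0,0],[[-44.3,1,2],0,0],[[-44.3,1,2],0,0],[[-44.3,1,2],0.9,0],[[0,0,0],0,0],[[0,0,8],0,0],[[0,0,10],0,0],[[0,0,0],0,0]]'
python3 -c "
from h import *
np.set_printoptions(precision=1,suppress=True)
s=snap('wrist','w6')
im=s['pixels'][:,:,::-1]
go(558.4,57.8,150,13.4)
p=manip.observe()['eef_pos'];print(px(s,[[p[0],p[1],p[2]-88.6-23],[p[0],p[1],p[2]-88.6],[558.4,57.8,46],[558.4,57.8,37]]))
cv2.imwrite('pics/w6c.png',cv2.resize(im[150:450,160:480],None,fx=2,fy=2,interpolation=cv2.INTER_CUBIC))
"
```

```text
clock: 15.1
eef_pos: [555.5, 58.1, 185.4]
orientation: [0.619, 0.785, -0.001, -0.001]
wrist_force: [-0.5, 0.4, -0.8]
grip_width: 9.5
grasp_force: 49.6
t 15.15 pos [556.   58.  186.2] yaw 13.46 q6 -0.34 F [-0.2 -0.2 -0.3] w 9.0
shift [-0.7  2.3 36.2] n 1 each [-0.7  2.3 36.2] turn 0.06
[[312.5 287.6]
 [312.3 310.6]
 [316.7 266.3]
 [316.6 260.2]]
```

View pics/w6c.png

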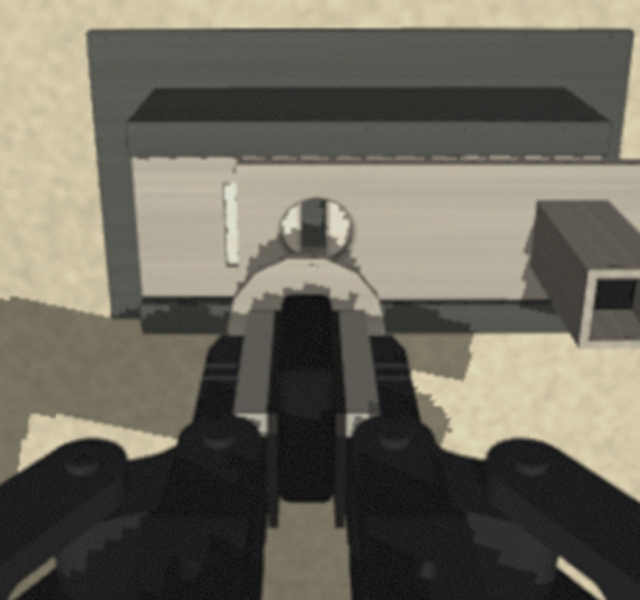

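The view shows the flange edge at crop x 228–385 (centre 306, top edge at y 258), the hole at (317,230) and the slot at x≈314. I need about 2 mm more toward tool +y.

```bash
python3 -c "
from h import *
np.set_printoptions(precision=1,suppress=True)
s=load('w6');p=np.array([556.0,58.0,97.6]);a=np.radians(103.4)
for d in (-17,17): print(d,px(s,[p+[d*np.cos(a),d*np.sin(a),3]])/1)
f=lambda l:np.array(l)/2+[160,150]
print('far edge',at(s,f([[306.5,258]]),100.6),'hole',at(s,f([[317,230]]),46),'slot',at(s,f([[313.5,228]]),37), 'exp far',p+[17*np.cos(a),17*np.sin(a),3],p-[17*np.cos(a),17*np.sin(a),-3])
"
```

```text
-17 [[312.2 348.1]]
17 [[312.1 277.4]]
far edge [[552.7  74.  100.6]] hole [[559.2  58.8  46. ]] slot [[559.   55.5  37. ]] exp far [552.1  74.5 100.6] [559.9  41.5 100.6]
```

```bash
python3 -m pendant '[[[0.2,2,12],0,0],[[0,0,10],0,0],[[0,0,4],0,0],[[0,0,0],0,0]]'
python3 -m pendant '[[[0,0,1.5],0,0],[[0,0,1.5],0,0],[[0,0,0],0,0]]'
python3 -m pendant '[[[0,0,1],0,0],[[0,0,1],0,0],[[0,0,0],0,0]]'
```

```text
clock: 15.65
eef_pos: [558.4, 57.6, 160.5]
orientation: [0.62, 0.785, -0.0, -0.0]
wrist_force: [0.3, -0.2, -1.4]
grip_width: 8.8
grasp_force: 49.6
clock: 16.02
eef_pos: [558.7, 57.6, 158.2]
orientation: [0.62, 0.785, 0.0, 0.0]
wrist_force: [-1.8, 0.4, -0.6]
grip_width: 9.1
grasp_force: 49.6
clock: 16.4
eef_pos: [558.6, 57.6, 156.0]
orientation: [0.62, 0.785, -0.0, -0.0]
wrist_force: [-1.1, 0.6, -0.1]
grip_width: 9.5
grasp_force: 49.6
```

```bash
python3 -m pendant '[[[0,0,1],0,0],[[0,0,1],0,0],[[0,0,0],0,0]]'
```

```text
clock: 16.77
eef_pos: [558.6, 57.7, 153.9]
orientation: [0.62, 0.785, -0.0, -0.0]
wrist_force: [0.5, -0.8, -0.9]
grip_width: 9.1
grasp_force: 49.6
```

```bash
python3 -m pendant '[[[0.5,-0.4,1],0,0],[[0,0,1],0,0],[[0,0,1],0,0],[[0,0,0],0,0]]'
python3 -m pendant '[[[0,0,1],0,0],[[0,0,1],0,0],[[0,0,0],0,0]]'
python3 -m pendant '[[[0,0,1],0,0],[[0,0,1],0,0],[[0,0,0],0,0]]'
```

```text
clock: 17.27
eef_pos: [558.1, 58.0, 150.9]
orientation: [0.62, 0.785, -0.0, -0.0]
wrist_force: [0.6, -0.3, 0.4]
grip_width: 9.0
grasp_force: 49.6
clock: 17.65
eef_pos: [558.1, 58.0, 149.0]
orientation: [0.62, 0.785, -0.0, -0.0]
wrist_force: [0.7, -0.4, -0.2]
grip_width: 8.9
grasp_force: 49.6
clock: 18.02
eef_pos: [558.1, 58.0, 147.0]
orientation: [0.62, 0.785, -0.0, -0.0]
wrist_force: [-1.0, -0.4, -1.2]
grip_width: 9.1
grasp_force: 49.6
```

```bash
python3 -m pendant '[[[0,0,1],0,0],[[0,0,1],0,0],[[0,0,0],0,0]]'
python3 -m pendant '[[[0,0,1],0,0],[[0,0,1],0,0],[[0,0,0],0,0]]'
```

```text
clock: 18.4
eef_pos: [558.1, 58.0, 145.0]
orientation: [0.62, 0.785, -0.0, -0.0]
wrist_force: [0.1, 0.0, 0.2]
grip_width: 9.1
grasp_force: 49.6
clock: 18.77
eef_pos: [558.1, 58.0, 143.0]
orientation: [0.62, 0.785, -0.0, -0.0]
wrist_force: [1.1, -0.3, -0.8]
grip_width: 9.1
grasp_force: 49.6
```

In the slot (TCP is about 5 mm below plate contact, with no force). I'll continue to home, expected at TCP ≈ 134.6.

```bash
python3 -m pendant '[[[0,0,1.5],0,0],[[0,0,1.5],0,0],[[0,0,1.5],0,0],[[0,0,0],0,0]]'
python3 -m pendant '[[[0,0,1],0,0],[[0,0,1],0,0],[[0,0,0],0,0]]'
python3 -m pendant '[[[0,0,1],0,0],[[0,0,0.5],0,0],[[0,0,0],0,0]]'
```

```text
clock: 19.27
eef_pos: [558.1, 58.0, 138.4]
orientation: [0.62, 0.785, -0.0, -0.0]
wrist_force: [-0.5, 0.5, -0.7]
grip_width: 9.1
grasp_force: 49.6
clock: 19.65
eef_pos: [558.1, 58.1, 136.5]
orientation: [0.62, 0.785, -0.0, -0.0]
wrist_force: [0.0, -1.0, -0.6]
grip_width: 9.3
grasp_force: 49.6
clock: 20.02
eef_pos: [558.1, 58.0, 135.0]
orientation: [0.62, 0.785, -0.0, -0.0]
wrist_force: [1.2, 0.6, -0.4]
grip_width: 9.3
grasp_force: 49.6
```

```bash
python3 -m pendant '[[[0,0,0.6],0,0],[[0,0,0.4],0,0],[[0,0,0],0,0]]'
python3 -m pendant '[[[0,0,0.4],0,0],[[0,0,0.3],0,0],[[0,0,0],0,0]]'
```

```text
clock: 20.4
eef_pos: [558.2, 58.0, 134.6]
orientation: [0.62, 0.785, -0.0, 0.0]
wrist_force: [-2.0, 0.0, 4.8]
grip_width: 8.8
grasp_force: 50.4
clock: 20.78
eef_pos: [558.3, 58.0, 134.6]
orientation: [0.62, 0.785, -0.0, 0.0]
wrist_force: [-5.2, -1.0, 10.9]
grip_width: 9.0
grasp_force: 51.2
```

```bash
python3 -m pendant '[[[0,0,-0.6],0,0],[[0,0,0],6,0],[[0,0,0],6,0],[[0,0,0],6,0],[[0,0,0],0,0]]'
python3 -m pendant '[[[0,0,0],8,0],[[0,0,0],8,0],[[0,0,0],8,0],[[0,0,0],8,0],[[0,0,0],8,0],[[0,0,0],8,0],[[0,0,0],8,0],[[0,0,0],8,0],[[0,0,0],8,0],[[0,0,0],0,0]]'
python3 -c "
from h import *
go(0,0,0,103.4)"
```

```text
clock: 21.4
eef_pos: [558.8, 58.0, 134.6]
orientation: [0.735, 0.678, 0.001, 0.001]
wrist_force: [-0.9, 0.1, 5.1]
grip_width: 9.0
grasp_force: 50.3
clock: 22.65
eef_pos: [558.9, 57.8, 134.6]
orientation: [0.993, 0.118, 0.001, 0.0]
wrist_force: [0.9, -0.5, 4.8]
grip_width: 9.4
grasp_force: 50.4
t 22.65 pos [558.9  57.8 134.6] yaw -76.46 q6 1.23 F [ 0.9 -0.5  4.8] w 9.4
shift [-557.2  -74.8  133.5] n 13 each [-42.86  -5.75  10.27] turn 0.14
```

```bash
python3 -m pendant '[[[0,0,-0.3],0,0],[[0,0,0],0,35],[[0,0,0],0,35],[[0,0,0],0,35],[[0,0,-4],0,35],[[0,0,-20],0,35],[[0,0,-40],0,35],[[0,0,-45],0,35],[[0,0,-45],0,35],[[0,0,0],0,35]]'
python3 -c "
from h import *
np.set_printoptions(precision=1,suppress=True)
s=snap('wrist','w7');go(0,0,0)
p=np.array([558.7,58,0]);print(px(s,[p+[0,0,49],p+[0,0,88]]))
a=s['pixels'][:,:,::-1]
t=snap('top','top7')['pixels'][190:290,240:340,::-1]
o=np.zeros((480,800,3),np.uint8);o[:360,:480]=cv2.resize(a,(480,360),interpolation=cv2.INTER_AREA);o[:320,480:]=cv2.resize(t,(320,320),interpolation=cv2.INTER_CUBIC)
cv2.imwrite('pics/f.png',o)"
```

```text
clock: 23.9
eef_pos: [560.2, 57.9, 293.3]
orientation: [0.993, 0.117, 0.004, 0.001]
wrist_force: [0.9, -0.7, 0.1]
grip_width: 35.1
grasp_force: 0.0
t 23.95 pos [559.   58.  290.5] yaw -76.61 q6 1.23 F [-0.7 -0.1  0.1] w 34.8
shift [-558.4  -73.4  288.1] n 14 each [-39.9  -5.2  20.6] turn 0
[[312.9 218. ]
 [313.1 232.8]]
```

View pics/f.png

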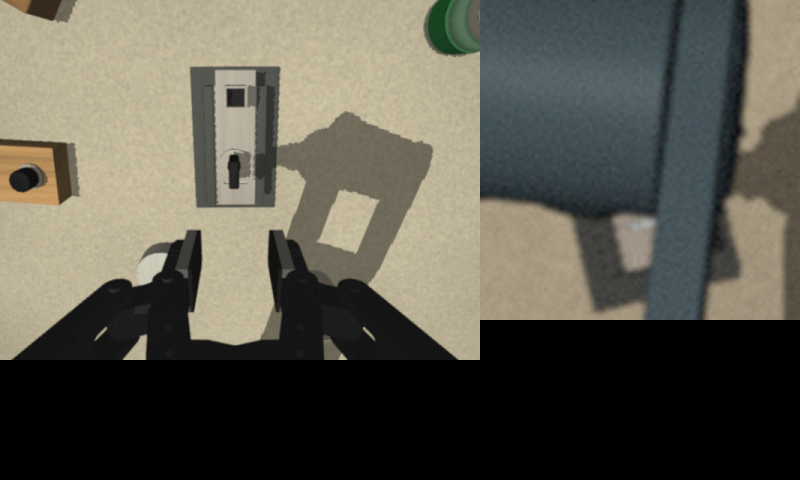

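The final view shows the screw at (234,165) with its flange on the bracket and its wing along the channel, so the quarter turn took. The socket is over the long end at (235,97) and the gripper is clear. I'm handing in.

```bash
python3 -c "
from workcell import manip
print(manip.sign_off())"
```

```text
the job is handed in; nothing more can be done
None
```

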